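# Fit the hand crank on the adding-machine drive unit and wind it

### The job

Fit the loose brown crank, knob up, onto the upright splined spindle of the grey adding-machine drive unit: rock it gently from side to side under a light push until the teeth mesh and it slides fully home, without forcing it, because the bakelite cracks. Then wind the crank a sixth of a turn (60 degrees) clockwise as seen from above and let go, leaving it fully home; leave the other things on the counter where they are.

Things in the scene. Friction and masses are not known exactly. Their poses are not given: they have to be found in the camera images.
- crank: Brown bakelite crank, about 0.2 kg, lying knob up. Hexagonal hub, 57 mm across flats, 34 mm high, bored right through. Origin: centre of the hub's underside, on the bore axis; z up; x points along the arm (16 mm wide, 20 to 30 mm above the underside) to the knob. One pair of hub flats (32 mm long) faces +y and -y: the easy grip. Cracks at 40 N against the spindle, 60 N on the boss.
- crank_bore (a point): Centre of the bore's upper mouth, 34 mm above the hub's underside. In the bore six stepped steel teeth at 30, 90, 150 ... degrees from the crank's x, run its whole height and reach inwards to 13 mm from the axis, 3.6 mm wide there and 8.2 mm wide beyond 17 mm; between them the bore is 22.5 mm in radius.
- crank_knob (a point): The crank's knob (24 mm across, its top 63 mm above the hub's underside): this point is 84 mm along the arm from the bore axis and 45 mm above the underside.
- drive_unit: Grey cast case of an adding-machine drive unit, 180 (x) x 140 (y) x 62 mm high, fixed to the counter; origin under its centre. A steel bearing boss, 50 mm across, its top 72 mm above the counter, stands 30 mm from the centre along +x and carries the upright splined spindle.
- seat (a point): Centre of the boss's flat top, on the spindle axis: the crank's origin is here when home. Spindle teeth: six, flat-topped, 8.4 mm wide, out to 21 mm radius, 0 to 16 mm above this point; so an unmeshed crank stands 16 mm high. They repeat every 60 degrees and mesh within 3 degrees either way. This frame is the case's: how the teeth stand differs every time and it does not show it.
- nose (a point): Tip of the spindle, 27 mm above the seat. Above the teeth is a plain round nose, 24.4 mm across up to 22 mm above the seat, then tapering to 14 mm at this tip; it centres the bore (0.8 mm play all round) before the teeth touch.
- spindle (a joint): Winding angle of the spindle, rad: 0 at its rest stop however the teeth stand, growing clockwise from above to a stop at 2.4; a sixth of a turn is 1.05. It cannot turn anticlockwise past 0, turns stiffly (0.12 N m) and stays where it is left.
- calculator: cream desk calculator, 150 x 190 x 56 mm; origin under its centre. Not part of the job.
- weight_big: steel stacking weight, 52 mm across, 48 mm high, origin under its centre. Not part of the job.
- weight_small: smaller steel stacking weight, 39 mm across, 36 mm high, origin under its centre. Not part of the job.
- paperweight: green glass paperweight, 68 mm across, 37 mm high, origin under its centre. Not part of the job.
- oil_jar: small jar with black cap, 48 mm across, 70 mm high, origin under its centre. Not part of the job.
- screwdriver: screwdriver lying flat, about 0.2 m long; origin under its middle. Not part of the job.
- parts_tray: dark steel parts tray, 120 x 160 x 30 mm, open; origin under its centre. Not part of the job.
Not all that is in view belongs to the job. There is more than one size of the crank; the one meant has the size given above.

How it is judged:
On the way, in this order (a step that is already met when the one before it is completed fails the run):
1. the crank is meshed and fully home on the spindle, not yet wound (z of crank in the frame of seat between -0.003 and 0.003 m and horizontal distance between crank and seat below 0.004 m and angle between crank's own z axis and vertical below 0.06 rad and value of joint spindle below 0.5 rad), for 0.1 s.
2. the spindle is wound clockwise by about a sixth of a turn with the crank home (z of crank in the frame of seat between -0.003 and 0.003 m and horizontal distance between crank and seat below 0.004 m and angle between crank's own z axis and vertical below 0.06 rad and value of joint spindle between 0.8 and 1.3 rad), for 0.1 s.
At the end, for the whole second after the job is handed in: The crank is upright (within 0.06 rad) on the spindle with its underside within 3 mm of the boss and 4 mm of its axis, the spindle is wound to between 0.8 and 1.3 rad (a sixth of a turn is 1.05), and the crank is let go and still (all of step 2 and linear speed of crank below 0.02 m/s and contact force between crank and the fingers below 0.1 N); the robot touches nothing.
It fails at once if the crank is forced: more than 40 N against the spindle or 60 N against the drive unit (contact force between crank and spindle above 40 N or contact force between crank and drive_unit above 60 N).
It fails at once if another thing on the counter is moved by more than 30 mm (distance of any of calculator, weight_big, weight_small, paperweight, oil_jar, screwdriver, parts_tray from where it was at the start of the episode above 0.03 m).
It also fails if it takes over 64 s, if anything falls off the work surface, if the arm or the gripper's body presses on something with over 40 N, if the wrist force passes 120 N, or if a joint passes its speed limit or range.

### The arm

A 6-joint arm with a two-finger parallel gripper is mounted at the origin on the work surface. World frame = base frame: x ahead of the robot, y to its left, z up, the work surface at z = 0. Lengths are in m, angles in rad, forces in N, time in s.
With the tool pointing down it reaches from about 0.275 to 0.825 m from the base axis. Payload 5.2 kg.
Tool frame: the origin (TCP) lies at the very end of the fingers, on their centre line; the grasp point (between the pads) lies 19 mm behind it; z points along the fingers, y is the line along which they close (so a half turn about z gives the same grasp; the last joint's range is limited). The gripper opens to 93 mm and grips with 3 to 60 N. Pads are 15 mm wide; open, the fingers measure 128 mm over their backs; the gripper's body (75 mm by 188 mm) begins 65 mm behind the grasp point.
Start: joints at [-0.203, 0.259, 1.535, -0, 1.348, -0.203], TCP at [0.55, 0, 0.219] pointing down, gripper open.
Joint ranges: [-3.14, 3.14], [-0.91, 2.08], [0.19, 2.58], [-1.22, 4.36], [0.22, 2.71], [-3.12, 3.12]. Speed limits (rad/s): [2.57, 2.57, 3.14, 3.14, 3.14, 3.14].

### API

Orientations are given as [roll, pitch, yaw] about the fixed x, y, z axes, in that order (R = Rz(yaw) Ry(pitch) Rx(roll)).
In Python, from plant import telemetry, cams, close_job gives the robot as it stands. The module is installed in compiled form; this text tells all that it offers.
- The arm moves only by the tool drive_tool, never from a script. Its argument "steps" is a list of rows, each a list of 2 entries, a list of its own where there are three numbers: the shift along the tool's x, y, z in mm, then the turn about the tool's z in degrees. In form: [[[x, y, z], spin], ...]. A call has exactly 5 rows; each row is the pose to reach, as a shift and turn from the pose commanded when the call began, along the tool's axes at that moment; what a row does not reach only later rows make up. A row lasts 1/8 s, in which the tool goes at most 62.5 mm and 10.7 degrees, less where a joint would pass 70% of its speed; a pose out of reach is approached as far as the arm can. A call with a gripper value outside its range is refused whole. "hand" is the closure, from 0 (fully open) to 1 (shut), set as the call begins (left out, the last holds). The fingers move at their own pace and stop on an object; "newtons" is the grip in N (left out, the last holds). Time passes only in rows, so rows that repeat a pose let the fingers close, or fill a call up. It gives the time, the measured TCP pose, the force, the opening and the grip force at its end, in the units of the state.
- telemetry.sense(): the state, without advancing time (a new reading comes with each control period).
- cams.snapshot(name): name is "scene" or "side" or "wrist"; returns a dict with "image" (400x640x3 uint8, red, green, blue), "camera_matrix" (3x3 intrinsics, pixels), "T" (4x4, takes a point from camera to world coordinates). Camera axes: x right, y down, z forward; pixel columns grow to the right and rows downward; lengths in m; the calibration is good to about 2 mm. A picture is of the moment at which its call begins. There is no depth.
- close_job(): hands the job in; it is judged then, once.
The state is a dict: "time_s": time; "q": joint angles; "joint_vel": joint speeds; "joint_torque": joint torques, N m; "tcp_pos": TCP position; "ee_rot": TCP orientation; "contact_force": force on the tool from outside, world axes, zero at the start; "moment": the same for the moment, N m; "finger_gap": finger opening in m; "finger_force": force on a finger pad.
Only numpy, scipy, OpenCV 4.12 (cv2) and the standard library are available. Lean on these libraries where they do the work, as an engineer would, in place of code of your own. Each camera call takes 0.05 s, during which the arm holds its last target. There are 200 camera calls.

## Working session

There is one attempt and no reset: what is moved stays moved. The work goes in short steps, Python scripts to look and compute and a tool call to move; the robot and the scene stay as the last step left them, time stands still between calls to the robot, and variables do not carry over. Pictures are saved under pics/ and viewed, at most 10 in all, crops included, and the job is handed in when it is done.

Besides the shell and the picture viewer there is one more tool, called after "Call:" by a JSON object that holds its "method" and its "body", one argument or row to a line. drive_tool: Moves the arm, as the interface text tells. Its arguments: {"type":"object","properties":{"steps":{"type":"array","items":{"type":"array"}},"hand":{"type":"number"},"newtons":{"type":"number"}},"required":["steps"]}

```bash
mkdir -p pics
cat > h.py <<'E'
import numpy as np, cv2
from plant import telemetry, cams, close_job
def snap(n,f):
    s=cams.snapshot(n); np.savez(''+f+'.npz',**{k:np.array(v) for k,v in s.items()})
    cv2.imwrite('pics/'+f+'.png',s['image'][:,:,::-1]); return s
def load(f): return np.load(''+f+'.npz')
def ray(s,u,v,z):
    d=s['T'][:3,:3]@np.linalg.inv(s['camera_matrix'])@np.array([u,v,1.]); o=s['T'][:3,3]
    return o+d*(z-o[2])/d[2]
def proj(s,p):
    c=np.linalg.inv(s['T'])@np.append(p,1); q=s['camera_matrix']@c[:3]; return q[:2]/q[2]
E
python3 - <<'E'
from h import *
for n in("scene","side","wrist"):
    s=snap(n,n+'0'); print(n,s['T'].round(3).tolist())
print(telemetry.sense())
E
```

```text
scene [[0.591, 0.474, -0.653, 1.348], [0.807, -0.342, 0.481, -0.561], [0.005, -0.811, -0.585, 0.756], [0.0, 0.0, 0.0, 1.0]]
side [[0.985, -0.128, 0.115, 0.426], [-0.172, -0.69, 0.703, -0.975], [-0.011, -0.713, -0.702, 1.029], [0.0, 0.0, 0.0, 1.0]]
wrist [[1.0, 0.0, -0.002, 0.549], [-0.001, -0.961, -0.276, 0.077], [-0.002, 0.276, -0.961, 0.383], [0.0, 0.0, 0.0, 1.0]]
{'time_s': 0.15, 'q': array([-2.02817889e-01,  2.59186502e-01,  1.53582994e+00, -9.53004310e-06,
        1.34802715e+00, -2.02795817e-01]), 'joint_vel': array([-0.00029046, -0.00066016, -0.00367812,  0.00194482,  0.00123771,
       -0.00122938]), 'joint_torque': array([ 1.84710952e-03, -4.37643743e+01, -2.84233278e+01,  7.19930883e-02,
        3.80130450e-02, -3.72983607e-06]), 'tcp_pos': array([5.49569428e-01, 9.87019546e-05, 2.18003527e-01]), 'ee_rot': array([-3.14016957e+00, -2.83132171e-04,  1.57077617e+00]), 'contact_force': array([-0.04055351,  0.30065249, -0.44635115]), 'moment': array([ 0.04389847, -0.07406813, -0.00031302]), 'finger_force': 0.0, 'finger_gap': 0.09297807773745032}
```

View pics/scene0.png

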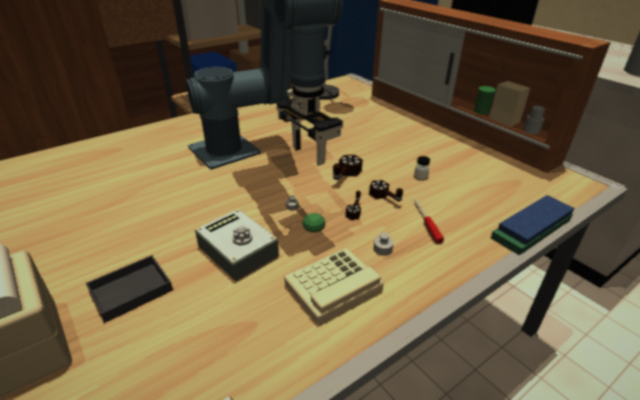

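View pics/side0.png

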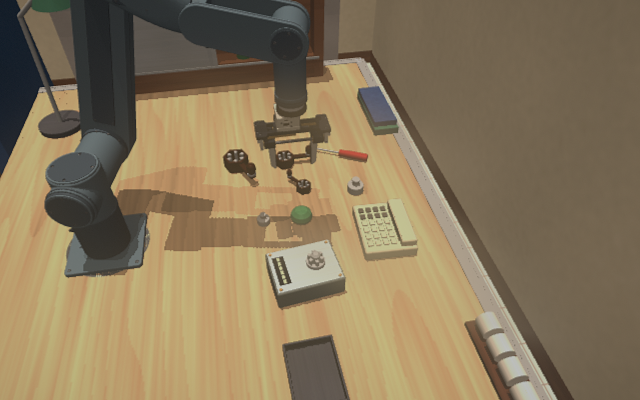

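Scene view: the drive unit is at about (240,240) and there are three dark cranks, at (348,165), (380,188) and (353,210). In the side view they are at (236,160), (286,158) and (303,186), with the spindle at about (316,258).

Run:
```python
from h import *
s=load('side0')
for n,u,v,z in[('A',236,157,.034),('B',286,157,.034),('C',303,185,.034),('spin',316,254,.099)]:
    print(n,ray(s,u,v,z).round(3))
    p=ray(s,u,v,z); print('px for 57mm', proj(s,p+[.0285,0,0])-proj(s,p-[.0285,0,0]))
a=cv2.imread('pics/side0.png'); a=cv2.resize(a[140:310,215:375],None,fx=3.5,fy=3.5,interpolation=cv2.INTER_CUBIC)
cv2.imwrite('pics/c1.png',a)
```

```text
A [0.394 0.293 0.034]
px for 57mm [16.86029539 -1.96254392]
B [0.56  0.262 0.034]
px for 57mm [16.68360081 -1.96613786]
C [0.593 0.112 0.034]
px for 57mm [17.74983509 -2.2248716 ]
spin [ 0.571 -0.224  0.099]
px for 57mm [21.89707106 -3.13244318]
```

View pics/c1.png

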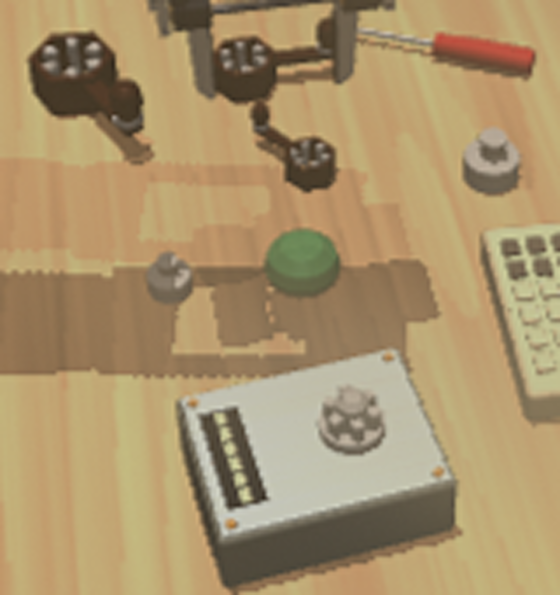

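View pics/wrist0.png

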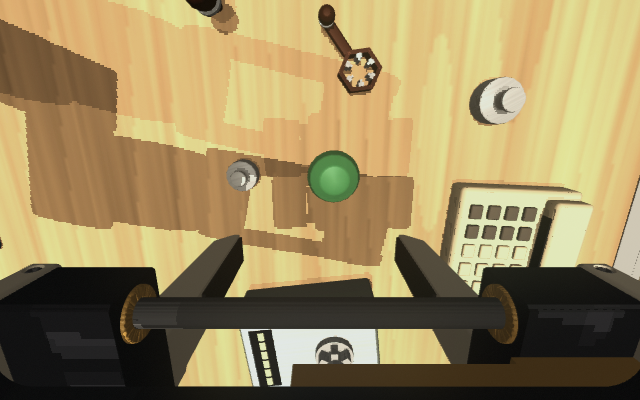

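B, the middle-sized one at about (0.56, 0.262), spans about 57–66 mm, so it is the crank to use. A is about 70 mm across flats and C about 43 mm. In the wrist view the small crank C is at (360,70) and the spindle at (335,350). I'll move above B and turn -90°.

Call:
{"method": "drive_tool", "body": {
  "steps": [
    [[52,2,0],-10],
    [[104,4,0],-20],
    [[156,6,0],-30],
    [[208,8,0],-40],
    [[262,10,0],-50]
  ],
  "hand": 0
}}

```text
time_s: 0.78
tcp_pos: [0.5598, 0.2636, 0.2183]
ee_rot: [-3.141, -0.0, 2.449]
contact_force: [0.8, 0.1, -0.5]
finger_gap: 0.0931
finger_force: 0.0
```

Call:
{"method": "drive_tool", "body": {
  "steps": [
    [[0,0,0],-10],
    [[0,0,0],-20],
    [[0,0,0],-30],
    [[0,0,0],-40],
    [[0,0,0],-40]
  ]
}}

```text
time_s: 1.4
tcp_pos: [0.5598, 0.262, 0.2182]
ee_rot: [-3.141, -0.001, 3.14]
contact_force: [-0.3, 0.3, 1.0]
finger_gap: 0.0932
finger_force: 0.0
```

Run:
```python
from h import *
s=snap('wrist','w1'); t=telemetry.sense(); print(t['tcp_pos'],t['ee_rot'],t['q']); print(s['T'].round(3).tolist(),s['camera_matrix'].tolist())
p=t['tcp_pos'].copy(); print(proj(s,p)); p[2]=.034; print(proj(s,p))
```

```text
[0.55986254 0.26198998 0.21831767] [-3.14143834e+00 -6.14600037e-04  3.13797909e+00] [ 2.57453738e-01  3.81805357e-01  1.36157558e+00  9.69211087e-06
  1.39884532e+00 -1.30973073e+00]
[[0.002, 0.961, 0.276, 0.482], [1.0, -0.002, 0.0, 0.262], [0.001, 0.276, -0.961, 0.384], [0.0, 0.0, 0.0, 1.0]] [[296.61728758389785, 0.0, 318.59813237548116], [0.0, 296.61728758389785, 202.484897728967], [0.0, 0.0, 1.0]]
[319.03555865 250.42560613]
[318.69036311 184.41377191]
```

View pics/w1.png

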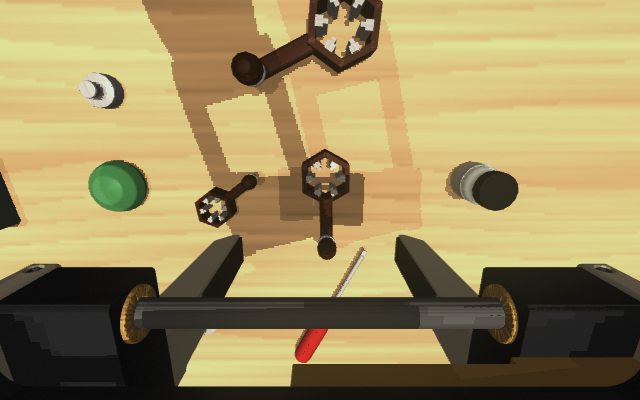

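B sits with its hub at about (325,177) and knob at (327,247). The 47 px between flats is about 57 mm, which confirms it. I'll refine it by mask.

Run:
```python
from h import *
s=load('w1'); im=s['image'].astype(int)
m=((im.sum(2)<200)).astype(np.uint8)
m[:145]=0;m[262:]=0;m[:,:292]=0;m[:,360:]=0
for v in range(147,262,4):
    x=np.flatnonzero(m[v]); print(v,x.min() if len(x) else None,x.max() if len(x) else None,len(x))
a=cv2.resize(s['image'][140:265,280:380,::-1],None,fx=4.7,fy=4.7,interpolation=cv2.INTER_CUBIC); cv2.imwrite('pics/c2.png',a)
```

```text
147 None None 0
151 321 329 9
155 314 336 21
159 307 343 28
163 302 347 22
167 302 348 13
171 302 348 16
175 302 349 23
179 302 349 9
183 302 348 18
187 302 348 36
191 302 348 29
195 307 343 31
199 315 336 22
203 319 331 13
207 319 331 13
211 320 331 12
215 320 332 13
219 320 332 13
223 320 332 13
227 320 331 12
231 320 331 12
235 320 331 8
239 321 331 11
243 319 334 16
247 318 335 18
251 318 335 18
255 320 334 15
259 None None 0
```

View pics/c2.png

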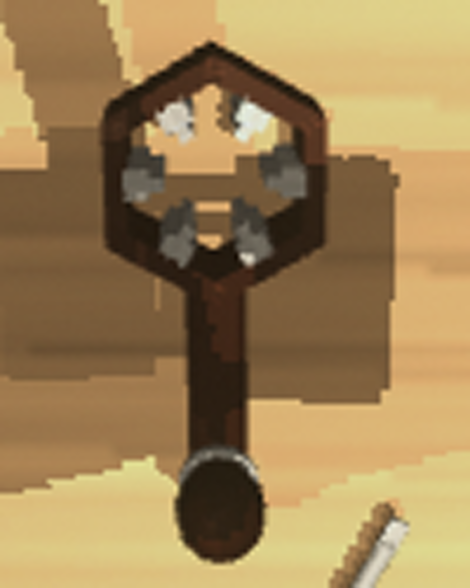

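The hub's top face is centred at about (325.3,176.5) and the knob top at about (326.6,246).

Run:
```python
from h import *
s=load('w1'); a=ray(s,325.3,176.5,.034); b=ray(s,326.5,249,.06); print(a,b,np.degrees(np.arctan2(*(b-a)[1::-1])),np.linalg.norm((b-a)[:2]))
for u,v in((325.3,149),(325.3,202),(302,177),(349,177)): print(ray(s,u,v,.034))
t=telemetry.sense();print((a-t['tcp_pos'])*1000)
# rough spindle
s=load('side0'); print(ray(s,316,254,.099))
```

```text
[0.55019779 0.26991659 0.034     ] [0.63261899 0.27110485 0.06      ] 0.8259762343927851 0.08242976948302828
[0.5176503 0.2697792 0.034    ]
[0.58192833 0.27005052 0.034     ]
[0.5507442  0.24203091 0.034     ]
[0.55086734 0.29829    0.034     ]
[  -9.66475306    7.92660786 -184.31767007]
[ 0.57144122 -0.2240355   0.099     ]
```

Call:
{"method": "drive_tool", "body": {
  "steps": [
    [[10,8,40],-1],
    [[10,8,85],-1],
    [[10,8,130],-1],
    [[10,8,170],-1],
    [[10,8,170],-1]
  ]
}}

```text
time_s: 2.08
tcp_pos: [0.5472, 0.2692, 0.0454]
ee_rot: [-3.14, -0.007, -3.127]
contact_force: [0.6, -0.7, 0.9]
finger_gap: 0.0927
finger_force: 0.0
```

Call:
{"method": "drive_tool", "body": {
  "steps": [
    [[0,0,15],0],
    [[0,0,30],0],
    [[0,0,42],0],
    [[0,0,42],0],
    [[0,0,42],0]
  ]
}}

```text
time_s: 2.7
tcp_pos: [0.5503, 0.2701, 0.007]
ee_rot: [3.141, 0.001, -3.124]
contact_force: [0.4, 0.0, 0.6]
finger_gap: 0.0933
finger_force: 0.0
```

Call:
{"method": "drive_tool", "body": {
  "steps": [
    [[0,0,0],0],
    [[0,0,0],0],
    [[0,0,0],0],
    [[0,0,0],0],
    [[0,0,0],0]
  ],
  "hand": 1,
  "newtons": 30
}}

```text
time_s: 3.32
tcp_pos: [0.55, 0.27, 0.0067]
ee_rot: [-3.142, 0.0, -3.124]
contact_force: [-0.1, 0.5, 1.4]
finger_gap: 0.0566
finger_force: 30.0
```

Call:
{"method": "drive_tool", "body": {
  "steps": [
    [[0,0,0],0],
    [[0,0,0],0],
    [[0,0,-20],0],
    [[0,0,-50],0],
    [[0,0,-50],0]
  ]
}}

```text
time_s: 3.95
tcp_pos: [0.5516, 0.2705, 0.0584]
ee_rot: [3.14, 0.004, -3.124]
contact_force: [1.2, -0.2, -2.4]
finger_gap: 0.0569
finger_force: 30.0
```

Call:
{"method": "drive_tool", "body": {
  "steps": [
    [[0,0,-40],0],
    [[0,-20,-90],0],
    [[0,-70,-140],0],
    [[-20,-120,-170],0],
    [[-40,-170,-190],0]
  ]
}}

```text
time_s: 4.58
tcp_pos: [0.5925, 0.1012, 0.2463]
ee_rot: [3.141, 0.0, -3.123]
contact_force: [2.2, 0.6, -3.1]
finger_gap: 0.0565
finger_force: 30.0
```

Call:
{"method": "drive_tool", "body": {
  "steps": [
    [[-10,-50,0],0],
    [[-20,-100,0],0],
    [[-30,-150,0],0],
    [[-40,-200,0],0],
    [[-50,-250,0],0]
  ]
}}

```text
time_s: 5.2
tcp_pos: [0.6464, -0.1484, 0.2436]
ee_rot: [3.14, -0.003, -3.124]
contact_force: [0.7, 0.1, -2.3]
finger_gap: 0.057
finger_force: 30.0
```

Call:
{"method": "drive_tool", "body": {
  "steps": [
    [[-10,-40,0],0],
    [[-10,-76,0],0],
    [[-10,-76,0],0],
    [[-10,-76,0],0],
    [[-10,-76,0],0]
  ]
}}

```text
time_s: 5.82
tcp_pos: [0.658, -0.2214, 0.2455]
ee_rot: [3.141, -0.001, -3.123]
contact_force: [0.4, 0.3, -2.6]
finger_gap: 0.0568
finger_force: 30.0
```

Run:
```python
from h import *
s=snap('wrist','w2'); t=telemetry.sense(); print(t['tcp_pos'],t['ee_rot'],t['q']); print(proj(s,[.571,-.224,.088]))
```

```text
[ 0.65813697 -0.22139855  0.24586787] [ 3.14116495e+00 -3.05475626e-04 -3.12267414e+00] [-4.84883441e-01  5.12500631e-01  1.09246804e+00  2.27224896e-04
  1.53709799e+00 -2.07460593e+00]
[317.57953174 107.88799716]
```

View pics/w2.png

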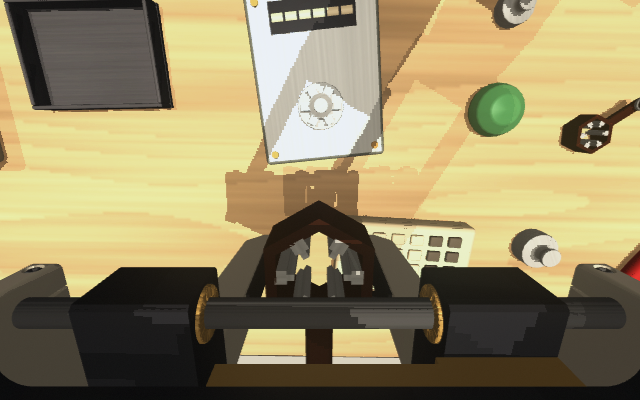

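The spindle nose shows at about (320,105), clear of the held crank at (320,270). A crop should give the tooth phase.

Run:
```python
from h import *
s=load('w2'); a=s['image'][75:135,290:350,::-1].astype(float)
a=np.clip((a-100)*255/155,0,255).astype(np.uint8)
a=cv2.resize(a,None,fx=9.5,fy=9.5,interpolation=cv2.INTER_CUBIC); cv2.imwrite('pics/c3.png',a)
```

```text
(no output)
```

View pics/c3.png

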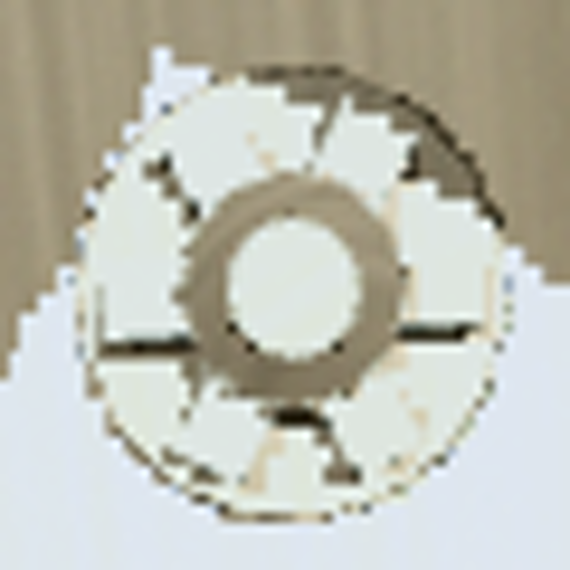

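Nose tip is at about (320.7,105.0) and the boss centre at about (320.7,106.1). The spindle teeth stand about 3° counter-clockwise from image horizontal, so the crank needs about +27° of spin.

Run:
```python
from h import *
s=load('w2'); t=telemetry.sense(); R=cv2.Rodrigues(np.zeros(3))[0]
from scipy.spatial.transform import Rotation as Ro
R=Ro.from_euler('xyz',t['ee_rot']).as_matrix()
for u,v,z in((320.7,105.0,.099),(320.7,106.1,.072)):
    p=ray(s,u,v,z); print(p, R.T@(p-t['tcp_pos'])*1000)
# hub in hand: candidates for far vertex (radius 32.9) top/bottom
for x in (0,32.9):
  for z in (.007,-.027): print(x,z,proj(s,t['tcp_pos']+R@np.array([x/1e3,0,z])))
for p in((21,0,-.027),): pass
```

```text
[ 0.56850626 -0.22090762  0.099     ] [ 89.56050987   2.12359248 146.89615452]
[ 0.56862728 -0.22067065  0.072     ] [ 89.42678742   2.34668371 173.89621282]
0 0.007 [318.97335651 245.85597473]
0 -0.027 [319.14746721 273.14412074]
32.9 0.007 [318.95799464 195.32523931]
32.9 -0.027 [319.13957124 212.94729337]
```

Run:
```python
from h import *
s=load('w2'); im=s['image']
print([(v,im[v,317:321].mean(0).astype(int).tolist()) for v in range(192,300,2)])
for v in (205,210,215,220,225,230,240): print(v,[int(x) for x in im[v,250:390:4].sum(1)])
```

```text
[(192, [139, 106, 71]), (194, [136, 105, 69]), (196, [135, 103, 68]), (198, [135, 103, 68]), (200, [116, 88, 58]), (202, [38, 29, 21]), (204, [37, 28, 20]), (206, [37, 28, 21]), (208, [35, 26, 19]), (210, [36, 27, 19]), (212, [35, 27, 19]), (214, [34, 25, 17]), (216, [33, 26, 18]), (218, [34, 25, 17]), (220, [66, 38, 25]), (222, [66, 38, 24]), (224, [64, 37, 24]), (226, [42, 28, 18]), (228, [41, 28, 18]), (230, [41, 28, 18]), (232, [176, 162, 106]), (234, [232, 219, 147]), (236, [232, 209, 140]), (238, [231, 206, 136]), (240, [231, 209, 139]), (242, [232, 211, 142]), (244, [232, 212, 142]), (246, [232, 212, 142]), (248, [232, 211, 140]), (250, [231, 208, 139]), (252, [232, 211, 142]), (254, [231, 213, 142]), (256, [232, 216, 144]), (258, [231, 213, 142]), (260, [231, 211, 141]), (262, [231, 212, 141]), (264, [232, 213, 142]), (266, [232, 216, 143]), (268, [232, 216, 144]), (270, [231, 211, 142]), (272, [231, 203, 135]), (274, [231, 209, 139]), (276, [232, 216, 143]), (278, [231, 213, 142]), (280, [231, 213, 143]), (282, [231, 216, 143]), (284, [230, 216, 143]), (286, [28, 20, 13]), (
[... 584 characters left out ...]
31, 235, 249, 431, 515, 279, 517, 513, 514, 512, 510]
220 [400, 397, 395, 396, 392, 391, 391, 390, 227, 79, 74, 75, 77, 75, 72, 76, 73, 131, 91, 74, 78, 80, 77, 78, 80, 81, 82, 233, 272, 279, 271, 275, 272, 234, 236]
225 [390, 388, 387, 384, 387, 389, 96, 79, 72, 72, 76, 74, 77, 73, 81, 87, 92, 92, 88, 92, 94, 72, 77, 78, 78, 79, 78, 82, 87, 618, 614, 608, 605, 597, 588]
230 [612, 410, 409, 407, 402, 398, 74, 73, 71, 70, 70, 71, 86, 84, 83, 88, 86, 90, 89, 89, 87, 89, 90, 77, 77, 75, 77, 79, 82, 173, 644, 647, 644, 646, 646]
240 [233, 233, 232, 231, 186, 76, 72, 78, 88, 83, 84, 84, 173, 319, 176, 366, 581, 578, 580, 580, 175, 305, 493, 122, 121, 123, 125, 114, 78, 77, 77, 232, 233, 235, 235]
```

Call:
{"method": "drive_tool", "body": {
  "steps": [
    [[30,1,10],8],
    [[62,2,30],16],
    [[92,4,60],24],
    [[92,4,90],27],
    [[92,4,105],27]
  ]
}}

```text
time_s: 6.5
tcp_pos: [0.5653, -0.2192, 0.1401]
ee_rot: [3.141, -0.001, 2.689]
contact_force: [0.1, -0.4, -2.4]
finger_gap: 0.057
finger_force: 30.0
```

Call:
{"method": "drive_tool", "body": {
  "steps": [
    [[0,0,0],0],
    [[0,0,0],0],
    [[0,0,5],0],
    [[0,0,5],0],
    [[0,0,5],0]
  ]
}}

```text
time_s: 7.12
tcp_pos: [0.5661, -0.2205, 0.1362]
ee_rot: [-3.142, 0.0, 2.688]
contact_force: [-0.3, -0.0, -2.8]
finger_gap: 0.0568
finger_force: 30.0
```

Run:
```python
from h import *
s=snap('wrist','w3'); t=telemetry.sense(); print(t['tcp_pos'],t['ee_rot'],t['contact_force'],t['moment'])
a=cv2.resize(s['image'][190:300,250:390,::-1],None,fx=5,fy=5,interpolation=cv2.INTER_CUBIC)
cv2.imwrite('pics/c4.png',cv2.convertScaleAbs(a,alpha=1.4))
```

```text
[ 0.56611676 -0.22047447  0.13625192] [-3.14156023e+00  2.64001559e-04  2.68784813e+00] [ 0.14557782 -0.83271943 -2.83655438] [ 0.0510898  -0.0124341   0.05474434]
```

View pics/c4.png

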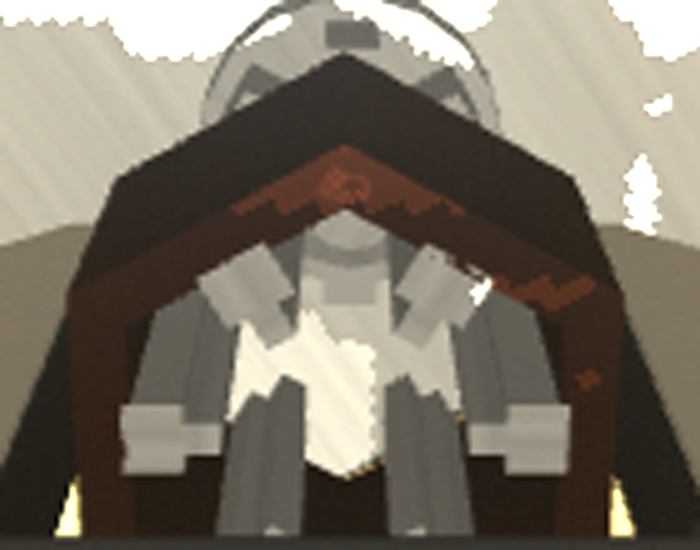

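Bore and spindle features look symmetric about crop x≈347, with the nose tip at crop (345,~230). The lateral fit and the tooth phase look good. Next I'll check the offset along tool x.

Run:
```python
from h import *
from scipy.spatial.transform import Rotation as Ro
s=load('w3'); t=telemetry.sense(); R=Ro.from_euler('xyz',t['ee_rot']).as_matrix()
T=lambda p:(R.T@(p-t['tcp_pos'])*1000).round(2)
zt=t['tcp_pos'][2]+.027
print('teeth90',T(ray(s,319,190+440/5,zt)),'vertex top',T(ray(s,319,190+145/5,zt))-[32.9,0,0],'bot',T(ray(s,319,190+55/5,zt-.034))-[32.9,0,0])
print('tip far edge +7', T(ray(s,319,190+248/5,.099))+[7,0,0], 'taper far edge+12.2',T(ray(s,319,190+263/5,.094))+[12.2,0,0])
print('boss near edge', T(ray(s,320,190-3/5,.072))-[25,0,0])
```

```text
teeth90 [ -3.3   -0.42 -27.  ] vertex top [ -3.52  -0.41 -27.01] bot [-3.9  -0.34  6.99]
tip far edge +7 [-2.12 -0.28 37.25] taper far edge+12.2 [-1.52 -0.27 42.26]
boss near edge [-2.59  0.57 64.25]
```

Call:
{"method": "drive_tool", "body": {
  "steps": [
    [[1,0,8],0],
    [[1,0,16],0],
    [[1,0,24],0],
    [[1,0,31],0],
    [[1,0,31],0]
  ]
}}

```text
time_s: 7.8
tcp_pos: [0.5646, -0.2197, 0.1041]
ee_rot: [3.141, -0.002, 2.688]
contact_force: [-0.9, 0.1, -2.2]
finger_gap: 0.0565
finger_force: 30.0
```

Call:
{"method": "drive_tool", "body": {
  "steps": [
    [[0,0,2],0],
    [[0,0,4],0],
    [[0,0,6],0],
    [[0,0,8],0],
    [[0,0,8],0]
  ]
}}

```text
time_s: 8.43
tcp_pos: [0.5651, -0.2199, 0.0969]
ee_rot: [3.142, -0.0, 2.688]
contact_force: [-0.1, -0.1, -3.5]
finger_gap: 0.057
finger_force: 30.0
```

Call:
{"method": "drive_tool", "body": {
  "steps": [
    [[0,0,0.6],0],
    [[0,0,1.2],0],
    [[0,0,1.8],0],
    [[0,0,2.4],0],
    [[0,0,3],0]
  ]
}}

```text
time_s: 9.05
tcp_pos: [0.5652, -0.22, 0.094]
ee_rot: [3.142, 0.0, 2.688]
contact_force: [0.1, 0.2, -2.5]
finger_gap: 0.0569
finger_force: 30.0
```

Call:
{"method": "drive_tool", "body": {
  "steps": [
    [[0,0,0.5],0],
    [[0,0,1],0],
    [[0,0,1.5],0],
    [[0,0,2],0],
    [[0,0,2.5],0]
  ]
}}

```text
time_s: 9.68
tcp_pos: [0.5652, -0.2199, 0.0916]
ee_rot: [3.142, 0.0, 2.688]
contact_force: [0.1, 0.8, -2.3]
finger_gap: 0.0568
finger_force: 30.0
```

Call:
{"method": "drive_tool", "body": {
  "steps": [
    [[0,0,0.7],0],
    [[0,0,1.4],0],
    [[0,0,2.1],0],
    [[0,0,2.8],0],
    [[0,0,3.5],0]
  ]
}}

```text
time_s: 10.3
tcp_pos: [0.5652, -0.2199, 0.0881]
ee_rot: [3.142, 0.0, 2.688]
contact_force: [0.5, 1.4, -1.9]
finger_gap: 0.0566
finger_force: 30.0
```

It has meshed, so I'll keep lowering it to the boss.

Call:
{"method": "drive_tool", "body": {
  "steps": [
    [[0,0,1],0],
    [[0,0,2],0],
    [[0,0,3],0],
    [[0,0,4],0],
    [[0,0,5],0]
  ]
}}

```text
time_s: 10.92
tcp_pos: [0.5652, -0.2199, 0.0831]
ee_rot: [3.142, 0.0, 2.688]
contact_force: [0.7, 1.0, -2.0]
finger_gap: 0.0568
finger_force: 30.0
```

Call:
{"method": "drive_tool", "body": {
  "steps": [
    [[0,0,0.7],0],
    [[0,0,1.4],0],
    [[0,0,2.1],0],
    [[0,0,2.8],0],
    [[0,0,3.2],0]
  ]
}}

```text
time_s: 11.55
tcp_pos: [0.5652, -0.2199, 0.0799]
ee_rot: [3.142, 0.0, 2.688]
contact_force: [0.7, 2.0, -0.7]
finger_gap: 0.0566
finger_force: 30.0
```

Call:
{"method": "drive_tool", "body": {
  "steps": [
    [[0,0,0.4],0],
    [[0,0,0.8],0],
    [[0,0,1.2],0],
    [[0,0,1.6],0],
    [[0,0,1.6],0]
  ]
}}

```text
time_s: 12.18
tcp_pos: [0.5652, -0.2199, 0.0787]
ee_rot: [-3.142, 0.0, 2.688]
contact_force: [-0.4, 2.9, 3.9]
finger_gap: 0.0566
finger_force: 30.0
```

Fully home at TCP z 0.0787 with a light 6 N push. Next is winding about the bore axis, which is about 3.4 mm behind the TCP.

Call:
{"method": "drive_tool", "body": {
  "steps": [
    [[0,0.4,0],6],
    [[-0.1,0.7,0],12],
    [[-0.2,1.1,0],18],
    [[-0.3,1.4,0],24],
    [[-0.5,1.7,0],30]
  ]
}}

```text
time_s: 12.8
tcp_pos: [0.5669, -0.2181, 0.0788]
ee_rot: [3.14, 0.0, 2.161]
contact_force: [2.1, 3.8, 3.7]
finger_gap: 0.0565
finger_force: 30.0
```

Call:
{"method": "drive_tool", "body": {
  "steps": [
    [[0,0.4,0],6],
    [[-0.1,0.7,0],12],
    [[-0.2,1.1,0],18],
    [[-0.3,1.4,0],24],
    [[-0.5,1.7,0],30]
  ]
}}

```text
time_s: 13.42
tcp_pos: [0.5688, -0.2175, 0.0788]
ee_rot: [3.14, -0.0, 1.638]
contact_force: [2.1, 4.2, 3.0]
finger_gap: 0.0564
finger_force: 30.0
```

Call:
{"method": "drive_tool", "body": {
  "steps": [
    [[0,0.1,0],2],
    [[0,0.1,0],2],
    [[0,0.1,0],2],
    [[0,0.1,0],2],
    [[0,0.1,0],2]
  ]
}}

```text
time_s: 14.05
tcp_pos: [0.5689, -0.2175, 0.0788]
ee_rot: [3.14, -0.0, 1.606]
contact_force: [2.0, 4.5, 4.0]
finger_gap: 0.057
finger_force: 30.0
```

Call:
{"method": "drive_tool", "body": {
  "steps": [
    [[0,0,0],0],
    [[0,0,0],0],
    [[0,0,0],0],
    [[0,0,0],0],
    [[0,0,0],0]
  ],
  "hand": 0
}}

```text
time_s: 14.68
tcp_pos: [0.5681, -0.2183, 0.0783]
ee_rot: [-3.142, 0.0, 1.606]
contact_force: [0.0, 0.3, 0.4]
finger_gap: 0.0934
finger_force: 0.0
```

Call:
{"method": "drive_tool", "body": {
  "steps": [
    [[0,0,-10],0],
    [[0,0,-30],0],
    [[0,0,-60],0],
    [[0,0,-100],0],
    [[0,0,-150],0]
  ]
}}

```text
time_s: 15.3
tcp_pos: [0.5676, -0.2178, 0.2295]
ee_rot: [-3.14, -0.001, 1.606]
contact_force: [0.2, -0.1, -0.1]
finger_gap: 0.093
finger_force: 0.0
```

Call:
{"method": "drive_tool", "body": {
  "steps": [
    [[-30,0,0],0],
    [[-60,0,0],0],
    [[-60,0,0],0],
    [[-60,0,0],0],
    [[-60,0,0],0]
  ]
}}

```text
time_s: 15.92
tcp_pos: [0.5702, -0.277, 0.2284]
ee_rot: [-3.142, -0.0, 1.607]
contact_force: [-0.0, -0.4, -0.1]
finger_gap: 0.0929
finger_force: 0.0
```

Run:
```python
from h import *
s=snap('wrist','w4'); t=telemetry.sense(); print(t['tcp_pos'],t['ee_rot'],t['contact_force'])
```

```text
[ 0.57025535 -0.27705842  0.22843994] [-3.14156847e+00 -2.62394945e-04  1.60667878e+00] [-0.00113505  0.13091812  0.00151551]
```

View pics/w4.png

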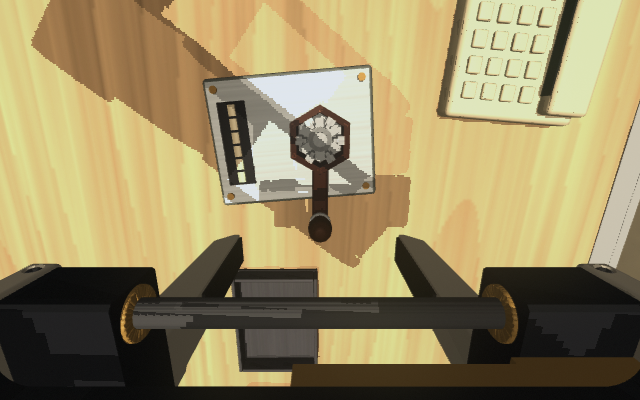

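The crank is seated on the spindle, with its hub at (320,138) and knob at (320,228). The arm lines up with the gripper's final angle, about 62° from where it was seated. Handing in.

```bash
python3 -c "
from plant import close_job; print(close_job())"
```

```text
the job is handed in; nothing more can be done
None
```

The crank meshed and went fully home with a light push of about 6 N, was wound about 62° clockwise and let go, and the job is handed in; it slid on without needing to be rocked, and the hand-in call returned no verdict.

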